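Weigh out hex nuts on the dial scale

TASK

The tray of steel nuts is tucked under the low bench shelf: pull it out towards you until it is fully home against the yellow stop bar. Then set nuts flat on the scale's pan, large or small as the weight needs, until the red pointer rests inside the green sector, leaving the nuts you do not need in the tray. Set them down gently, never bottoming the pan, and leave the tape roll, hammer and wood offcut where they are.

Things in the scene. Friction and masses are not known exactly. Their poses are not given: they have to be found in the camera images.
- riser: Fixed low shelf, left or right of the scale. Origin on the bench, x into the shelf (away from the robot), z up. Plywood board, underside 48 mm and top 60 mm high, from its yellow front edge at x = -40 mm to x = +130 mm, 270 mm wide; cartons on it beyond x = +65 mm. Two rails 10 mm high, inner faces at y = +-119 mm, run out along x to the stop bar and guide the tray.
- stop (a point): Middle of the tray-side face of the yellow stop bar (14 mm high, 10 mm thick, across the rails' near ends), at x = -225 mm in the riser's frame, axes of the riser. The tray is home when its front wall's outer face touches it: tray origin at x = -130 mm in the riser's frame. Felt as a sharp rise in force.
- tray: Loose blue tray, 190 (x) by 225 (y) by 30 mm high, about 0.5 kg, walls and floor 5 mm. Origin at the centre of its underside, axes as the riser. It starts within 12 mm of the riser's origin; only its front compartment (x = -90 to -42 mm, ended by a 15 mm high cross wall) is out from under the board, the nuts are under it. Slides between the rails against 3 to 7 N of friction.
- lip (a point): Top of the inner face of the tray's front (near) wall, at its middle, 30 mm above the bench; the free space behind it is 48 mm deep (+x).
- nut0: Loose large steel hex nut, 30 mm across flats, 34.6 mm across corners, 18 mm thick; it weighs 45 to 88 g, which only weighing can tell. Front row in the tray (tray x near -5 mm). Lies flat; origin at the centre of its underside, z up; two of its six flats face its own +x and -x.
- nut1: Loose large steel hex nut, 30 mm across flats, 34.6 mm across corners, 18 mm thick; it weighs 45 to 88 g, which only weighing can tell. Front row in the tray (tray x near -5 mm). Lies flat; origin at the centre of its underside, z up; two of its six flats face its own +x and -x.
- nut2: Loose large steel hex nut, 30 mm across flats, 34.6 mm across corners, 18 mm thick; it weighs 45 to 88 g, which only weighing can tell. Front row in the tray (tray x near -5 mm). Lies flat; origin at the centre of its underside, z up; two of its six flats face its own +x and -x.
- nut3: Loose small brass hex nut, 24 mm across flats, 27.7 mm across corners, 13 mm thick; it weighs 22 to 36 g, which only weighing can tell. Back row in the tray (tray x near +52 mm). Lies flat; origin at the centre of its underside, z up; two of its six flats face its own +x and -x.
- nut4: Loose small brass hex nut, 24 mm across flats, 27.7 mm across corners, 13 mm thick; it weighs 22 to 36 g, which only weighing can tell. Back row in the tray (tray x near +52 mm). Lies flat; origin at the centre of its underside, z up; two of its six flats face its own +x and -x.
- nut5: Loose small brass hex nut, 24 mm across flats, 27.7 mm across corners, 13 mm thick; it weighs 22 to 36 g, which only weighing can tell. Back row in the tray (tray x near +52 mm). Lies flat; origin at the centre of its underside, z up; two of its six flats face its own +x and -x.
- scale: Fixed green dial scale on the bench. Origin on the bench between pan and dial; x points away from the robot side, from pan to dial, z up. The dial lies flat, facing up, 152 mm across, centred at x = +75 mm, 60 mm high. The housing below the pan is 55 mm high.
- pan_zero (a point): Centre of the top of the scale's empty pan, 85 mm above the bench; fixed to the scale, axes of the scale. The pan is a flat rimless aluminium plate 170 by 170 mm, 6 mm thick, which sinks straight down on a spring 4 mm for every 100 g (about 245 N/m) and bottoms at 20 mm (500 g, or 4.9 N).
- pointer (a joint): Red pointer of the dial, rad, 0 with the pan empty, growing clockwise seen from above: 0.009 rad per gram on the pan (0.45 rad per 50 g tick). It reaches 4.5 when the pan bottoms. Settles in about half a second.
- sector (a joint): Where the middle of the painted green sector stands, rad, on the pointer's own scale. The sector reaches 0.19 rad to either side of it (42 g in all: more than a small nut, less than any large one), and stays still; its beginning stands for 110 to 145 g.
- pointer_tip (a point): Tip of the red pointer, 66 mm from the dial's centre; x along the pointer, outwards.
- sector_mid (a point): Middle of the green sector, 55 mm from the dial's centre; x outwards from the dial's centre.
- tape: Bystander: roll of blue tape lying flat, 100 mm across, 25 mm high; origin at the centre of its underside. Leave alone.
- hammer: Bystander: hammer lying on the bench at the left edge of the work. Leave alone.
- offcut: Bystander: wood offcut 140 by 70 by 40 mm at the right edge of the work; origin at the centre of its underside. Leave alone.

How it is judged:
By the outcome, as a careful person would: the job done as asked, in the order asked, and still so for the second after the job is handed in, with the robot touching nothing.
It also fails if it takes over 72 s, if anything falls off the work surface, if the arm or the gripper's body presses on something with over 40 N, if the wrist force passes 120 N, or if a joint passes its speed limit or range.

ROBOT

A 6-joint arm with a two-finger parallel gripper is mounted at the origin on the work surface. World frame = base frame: x ahead of the robot, y to its left, z up, the work surface at z = 0. Lengths are in m, angles in rad, forces in N, time in s.
With the tool pointing down it reaches from about 0.375 to 0.975 m from the base axis. Payload 3.8 kg.
Tool frame: the origin (TCP) lies at the very end of the fingers, on their centre line; the grasp point (between the pads) lies 19 mm behind it; z points along the fingers, y is the line along which they close (so a half turn about z gives the same grasp; the last joint's range is limited). The gripper opens to 85 mm and grips with 20 to 120 N. Pads are 22 mm wide; open, the fingers measure 114 mm over their backs; the gripper's body (76 mm by 85 mm) begins 54 mm behind the grasp point. The pads swing forward as they close: fully open they stand 13 mm farther back than shut.
Start: joints at [-1.357, 0.264, 1.604, -0, 1.274, -0.037], TCP at [0.168, -0.654, 0.231] pointing down, gripper open.
Joint ranges: [-2.63, 2.63], [-0.94, 2.18], [0.31, 2.57], [-1.31, 4.45], [0, 2.66], [-2.55, 2.55]. Speed limits (rad/s): [2.57, 2.57, 3.14, 3.14, 3.14, 3.14].

INTERFACE

Orientations are given as a rotation vector (axis times angle).
In Python, from workcell import monitor, viewer, job gives the robot as it stands. The module is installed in compiled form; this text tells all that it offers.
- The arm moves only by the tool step_arm, never from a script. Its argument "series" is one flat list of numbers, 4 for each row, row after row: the shift along the tool's x, y, z in m, then the turn about the tool's z in rad. A call has 1 to 8 rows; each row is the pose to reach, as a shift and turn from the pose commanded when the call began, along the tool's axes at that moment; what a row does not reach only later rows make up. A row lasts 1/8 s, in which the tool goes at most 62.5 mm and 10.7 degrees, less where a joint would pass 70% of its speed; a pose out of reach is approached as far as the arm can. A call with a gripper value outside its range is refused whole. "gripper" is the opening, from 0 (shut) to 1 (fully open), set as the call begins (left out, the last holds). The fingers move at their own pace and stop on an object; "newtons" is the grip in N (left out, the last holds). Time passes only in rows, so rows that repeat a pose let the fingers close. It gives the time, the measured TCP pose, the force, the opening and the grip force at its end, in the units of the state.
- monitor.read_state(): the state, without advancing time (a new reading comes with each control period).
- viewer.read_camera(name): name is "scene" or "top" or "wrist"; returns a dict with "image" (400x640x3 uint8, red, green, blue), "intrinsics" (3x3 intrinsics, pixels), "T" (4x4, takes a point from camera to world coordinates); the wrist camera has in their place "hand_eye" (4x4, takes a point from camera to tool coordinates, whose origin is the TCP and whose axes are the flange's). Camera axes: x right, y up, looking along -z (the intrinsics and any distortion apply to the point x, -y, -z); pixel columns grow to the right and rows downward; lengths in m; the calibration is good to about 2 mm. A picture is of the moment at which its call begins: read the wrist's pose just before it. There is no depth.
- job.finish_job(): hands the job in; it is judged then, once.
Trained networks look in a picture, given as the dict that the camera call returned (one of the last four; its "shot" number tells which), for a name from the list of things; names that differ only in an ending like _2 or _b are one class to them, and where a whole thing is asked for, a point or a joint stands for the part that bears it (a point fixed in the world has none). Each returns a list of dicts, best first, with "score" (0 to 1); they miss things now and then, are a little off and sometimes report something else, mostly with a low value. They report only what shows in the picture. A call takes as long as a camera call.
- viewer.boxes_of(picture, label): "extent" ([centre column, centre row, width, height] in pixels, round what is visible of it).
- viewer.spot_point(picture, label): "point" ([column, row] in pixels: a listed point, or the origin of a listed thing).
The state is a dict: "time": time; "q": joint angles; "joint_vel": joint speeds; "joint_torque": joint torques, N m; "tool_pos": TCP position; "tcp_rot": TCP orientation; "wrist_force": force on the tool from outside, world axes, zero at the start; "torque": the same for the moment, N m; "width": opening from 0.0 (shut) to 1.0 (fully open); "grip_force": force on a finger pad.
Only numpy, scipy, OpenCV 4.12 (cv2) and the standard library are available. Lean on these libraries where they do the work, as an engineer would, in place of code of your own. Each camera call takes 0.05 s, during which the arm holds its last target. There are 200 camera calls.

## Working session

There is one attempt and no reset: what is moved stays moved. The work goes in short steps, Python scripts to look and compute and a tool call to move; the robot and the scene stay as the last step left them, time stands still between calls to the robot, and variables do not carry over. Pictures are saved under pics/ and viewed, at most 10 in all, crops included, and the job is handed in when it is done.

Besides the shell and the picture viewer there is one more tool, called after "Request:" as a command line: name --argument value ..., lists and objects as JSON in quotes. step_arm: Moves the arm, as the interface text tells. Its arguments: {"type":"object","properties":{"series":{"type":"array"},"gripper":{"type":"number"},"newtons":{"type":"number"}},"required":["series"]}

```bash
mkdir -p pics; cat > h.py <<'E'
import numpy as np, cv2
from scipy.spatial.transform import Rotation as R
from workcell import monitor, viewer, job
def ray(p,px,st=None):
    K=p["intrinsics"]
    if "T" in p: T=np.array(p["T"])
    else:
        W=np.eye(4); W[:3,:3]=R.from_rotvec(st["tcp_rot"]).as_matrix(); W[:3,3]=st["tool_pos"]; T=W@np.array(p["hand_eye"])
    u=np.linalg.inv(K)@np.array([px[0],px[1],1.]); d=T[:3,:3]@np.array([u[0],-u[1],-u[2]]); return T[:3,3],d
def at(p,px,z,st=None):
    o,d=ray(p,px,st); return o+d*(z-o[2])/d[2]
def proj(p,X,st=None):
    if "T" in p: T=np.array(p["T"])
    else:
        W=np.eye(4); W[:3,:3]=R.from_rotvec(st["tcp_rot"]).as_matrix(); W[:3,3]=st["tool_pos"]; T=W@np.array(p["hand_eye"])
    c=np.linalg.inv(T)@np.append(X,1); v=np.array(p["intrinsics"])@np.array([c[0],-c[1],-c[2]]); return v[:2]/v[2]
def save(p,n): cv2.imwrite("pics/"+n,cv2.cvtColor(p["image"],cv2.COLOR_RGB2BGR))
E
cat > a.py <<'E'
from h import *
np.set_printoptions(precision=4,suppress=True)
s=monitor.read_state(); print(s)
print({k:v for k,v in viewer.read_camera("wrist").items() if k!="image"})
H={"riser":0,"stop":.014,"tray":0,"lip":.03,"nut0":.005,"nut3":.005,"scale":0,"pan_zero":.085,"pointer_tip":.06,"sector_mid":.06,"tape":0,"hammer":0,"offcut":0}
for c in ("top","scene"):
    p=viewer.read_camera(c); save(p,c+"0.png"); print(c,p["intrinsics"],p["T"])
    for n,z in H.items():
        for r in viewer.spot_point(p,n)[:4]: print(n,round(r["score"],2),np.round(r["point"],1),at(p,r["point"],z))
E
python3 a.py
```

```text
{'time': 0.0, 'q': array([-1.3569,  0.2648,  1.6054, -0.    ,  1.2737, -0.0369]), 'joint_vel': array([ 0.0009,  0.0003,  0.0004, -0.0003,  0.0006,  0.0006]), 'joint_torque': array([  0.0023, -51.5109, -36.7316,   0.0003,   0.0131,  -0.    ]), 'tool_pos': array([ 0.1674, -0.6532,  0.2299]), 'tcp_rot': array([-3.1147, -0.3927,  0.0003]), 'wrist_force': array([-0.0664, -0.0824,  0.2005]), 'torque': array([ 0.034 , -0.0054,  0.0583]), 'grip_force': 0.0, 'width': 0.9994225813892005}
{'intrinsics': array([[276.8756,   0.    , 322.906 ],
       [  0.    , 276.8756, 201.0093],
       [  0.    ,   0.    ,   1.    ]]), 'hand_eye': array([[ 0.0001,  0.9566,  0.2915,  0.074 ],
       [ 1.    , -0.0001,  0.0002,  0.0012],
       [ 0.0002,  0.2915, -0.9566, -0.1428],
       [ 0.    ,  0.    ,  0.    ,  1.    ]]), 'shot': 1}
top [[490.1353   0.     317.873 ]
 [  0.     490.1353 209.3625]
 [  0.       0.       1.    ]] [[-0.0227  0.9836 -0.1789  0.3341]
 [-0.9996 -0.0249 -0.0101 -0.016 ]
 [-0.0144  0.1786  0.9838  1.5857]
 [ 0.      0.      0.      1.    ]]
riser 0.66 [364.8 190.3] [ 0.6826 -0.1563 
[... 938 characters left out ...]
  ]]
riser 0.67 [242.2 232. ] [ 0.6824 -0.1679  0.    ]
stop 0.89 [277.1 170.3] [ 0.4622 -0.1578  0.014 ]
stop 0.28 [351.7 308.3] [0.7954 0.1634 0.014 ]
tray 0.23 [483.  252.4] [0.5365 0.4404 0.    ]
lip 0.66 [259.2 197. ] [ 0.5807 -0.1605  0.03  ]
scale 0.76 [360.4 266.5] [0.6783 0.1539 0.    ]
pointer_tip 0.65 [386.3 292.2] [0.7534 0.2279 0.06  ]
sector_mid 0.7 [351.6 308.4] [0.8148 0.1649 0.06  ]
tape 0.87 [204.3 148. ] [ 0.4402 -0.4122 -0.    ]
tape 0.36 [483.9 249. ] [ 0.5255  0.4418 -0.    ]
hammer 0.79 [481.9 252.6] [0.538  0.4378 0.    ]
hammer 0.35 [384.9 293. ] [0.7272 0.2275 0.    ]
hammer 0.3 [363.  269.5] [0.6842 0.1621 0.    ]
offcut 0.89 [157.  197.2] [ 0.6557 -0.4439  0.    ]
```

View pics/top0.png

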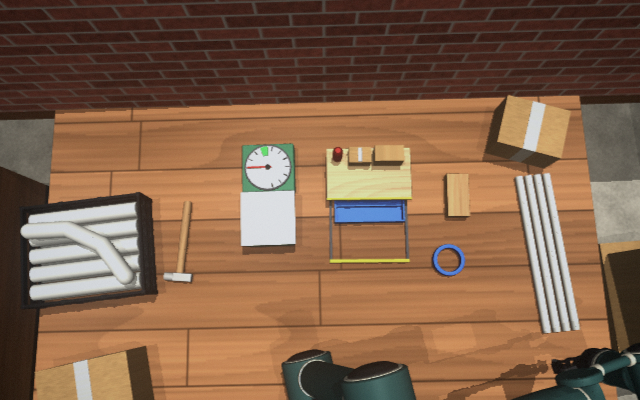

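View pics/scene0.png

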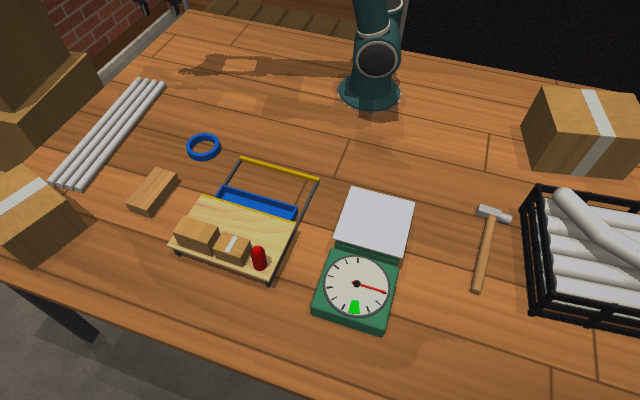

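The top view shows the pointer tip at about (247,168) and the green sector at (264,152). The tray's front compartment is at (370,212), the yellow stop bar at (370,261), and the pan at (268,218). Next I'll refine the headings and sector.

```bash
cat >> h.py <<'E'
def dial(p,z=.06):
    "red pointer and green sector centroid in world, by colour, near the dial"
    h=cv2.cvtColor(p["image"],cv2.COLOR_RGB2HSV); m=lambda lo,hi:cv2.inRange(h,np.array(lo),np.array(hi))
    out={}
    for n,k in (("red",m((0,150,90),(6,255,255))|m((174,150,90),(180,255,255))),("green",m((45,190,150),(75,255,255)))):
        v,u=np.nonzero(k); P=np.array([at(p,(a,b),z) for a,b in zip(u,v)])[:,:2] if len(u) else np.zeros((0,2))
        P=P[np.hypot(P[:,0]-.762,P[:,1]-.16)<.07]; out[n]=P
    return out
def shift(target,yaw,st=None):
    "shift in tool axes and turn; yaw = world heading of tool x; uses measured pose"
    st=st or monitor.read_state(); M=R.from_rotvec(st["tcp_rot"]).as_matrix()
    d=M.T@(np.array(target)-st["tool_pos"]); y0=np.arctan2(M[1,0],M[0,0]); return np.round(np.append(d,y0-yaw),4)
E
cat > b.py <<'E'
from h import *
np.set_printoptions(precision=4,suppress=True)
for c in ("top","scene"):
    p=viewer.read_camera(c); h=cv2.cvtColor(p["image"],cv2.COLOR_RGB2HSV)
    m=cv2.inRange(h,np.array((24,190,120)),np.array((32,255,255)))
    v,u=np.nonzero(m); P=np.array([at(p,q,.014)[:2] for q in zip(u,v)])
    for nm,lo,hi in (("stopbar",.42,.5),("edge",.6,.68)):
        Q=P[(abs(P[:,0]-(lo+hi)/2)<(hi-lo)/2)&(abs(P[:,1]+.16)<.15)]
        if len(Q): print(c,nm,len(Q),np.median(Q,0),np.polyfit(Q[:,1],Q[:,0],1),Q.min(0),Q.max(0))
    h2=(h[...,1]<25)&(h[...,2]>150)
    v,u=np.nonzero(h2); P=np.array([at(p,q,.085)[:2] for q in zip(u,v)]); Q=P[(abs(P[:,0]-.585)<.12)&(abs(P[:,1]-.16)<.12)].astype(np.float32)
    Q=Q[Q[:,0]<.68]; print(c,"pan",cv2.minAreaRect(Q))
    d=dial(p)
    for n,Q in d.items(): print(c,n,len(Q),Q.mean(0),np.degrees(np.arctan2(*(np.linalg.svd(Q-Q.mean(0),full_matrices=False)[2][0][::-1]))), Q.min(0),Q.max(0))
print(shift((.6,-.162,.2),0))
E
python3 b.py
```

```text
Traceback (most recent call last):
  File "b.py", line 8, in <module>
    Q=P[(abs(P[:,0]-(lo+hi)/2)<(hi-lo)/2)&(abs(P[:,1]+.16)<.15)]
             ~^^^^^
IndexError: too many indices for array: array is 1-dimensional, but 2 were indexed
```

```bash
sed -i 's/(24,190,120)/(22,150,90)/;s/(32,255,255)/(34,255,255)/' b.py; sed -i 's/P=np.array(\[at(p,q,.014)\[:2\] for q in zip(u,v)\])/P=np.array([at(p,q,.014)[:2] for q in zip(u,v)]).reshape(-1,2)/' b.py; python3 b.py
```

```text
top stopbar 286 [ 0.4504 -0.1497] [0.014  0.4526] [ 0.4444 -0.287 ] [ 0.4574 -0.0347]
top edge 91 [ 0.6527 -0.1579] [0.018  0.6559] [ 0.65   -0.3046] [ 0.6569 -0.0338]
top pan ((0.5901806950569153, 0.1550818830728531), (0.17868441343307495, 0.1680288165807724), 0.30654165148735046)
top red 13 [0.7556 0.1998] -89.24477927510405 [0.755  0.1506] [0.7574 0.2216]b.py:14: RuntimeWarning: Mean of empty slice.
  for n,Q in d.items(): print(c,n,len(Q),Q.mean(0),np.degrees(np.arctan2(*(np.linalg.svd(Q-Q.mean(0),full_matrices=False)[2][0][::-1]))), Q.min(0),Q.max(0))
  ret = um.true_divide(
Traceback (most recent call last):
  File "b.py", line 14, in <module>
    for n,Q in d.items(): print(c,n,len(Q),Q.mean(0),np.degrees(np.arctan2(*(np.linalg.svd(Q-Q.mean(0),full_matrices=False)[2][0][::-1]))), Q.min(0),Q.max(0))
                                                                             ~~~~~~~~~~~~~~~~~~~~~~~~~~~~~~~~~~~~~~~~~~~~~~~~~^^^
IndexError: index 0 is out of bounds for axis 0 with size 0
```

Request:
step_arm --series '[0.544, -0.368, 0.03, 0.25, 0.544, -0.368, 0.03, 0.25, 0.544, -0.368, 0.03, 0.25, 0.544, -0.368, 0.03, 0.25, 0.544, -0.368, 0.03, 0.25, 0.544, -0.368, 0.03, 0.25, 0.544, -0.368, 0.03, 0.25, 0.544, -0.368, 0.03, 0.25]' --gripper 0 --newtons 20

```text
time: 2.55
tool_pos: [0.5001, -0.2785, 0.2088]
tcp_rot: [3.141, 0.001, 0.001]
wrist_force: [1.1, -1.0, -0.3]
width: -0.001
grip_force: 0.0
```

```bash
python3 -c "
from h import *
print(shift((.603,-.162,.1),-.015))"
```

```text
[ 0.1029 -0.1165  0.1088  0.0158]
```

Request:
step_arm --series '[0.103, -0.116, 0.089, 0.015, 0.103, -0.116, 0.089, 0.015, 0.103, -0.116, 0.089, 0.015, 0.103, -0.116, 0.089, 0.015, 0.103, -0.116, 0.089, 0.015]'

```text
time: 3.18
tool_pos: [0.6017, -0.1642, 0.1196]
tcp_rot: [3.141, -0.021, -0.001]
wrist_force: [0.0, -0.4, -0.7]
width: 0.0
grip_force: 0.0
```

```bash
cat > c.py <<'E'
from h import *
st=monitor.read_state(); p=viewer.read_camera("wrist"); save(p,"w1.png"); print(st["tool_pos"])
for n,z in {"lip":.03,"riser":0,"stop":.014,"tray":0,"nut0":.005}.items():
    for r in viewer.spot_point(p,n)[:2]: print(n,round(r["score"],2),np.round(r["point"],1),at(p,r["point"],z,st).round(4))
print(proj(p,(.579,-.162,.03),st),shift((.603,-.162,.014),-.015,st))
E
python3 c.py
```

```text
[ 0.60167425 -0.16417644  0.11956583]
lip 0.79 [320.5 228. ] [ 0.5796 -0.1629  0.03  ]
riser 0.71 [320.6 109.9] [ 0.6817 -0.1644  0.    ]
stop 0.6 [319.3 320.7] [ 0.465  -0.1597  0.014 ]
nut0 0.64 [320.5 109.7] [ 0.6818 -0.1643  0.005 ]
[319.48527572 228.61179019] [ 0.0013 -0.0022  0.1056  0.0016]
```

View pics/w1.png

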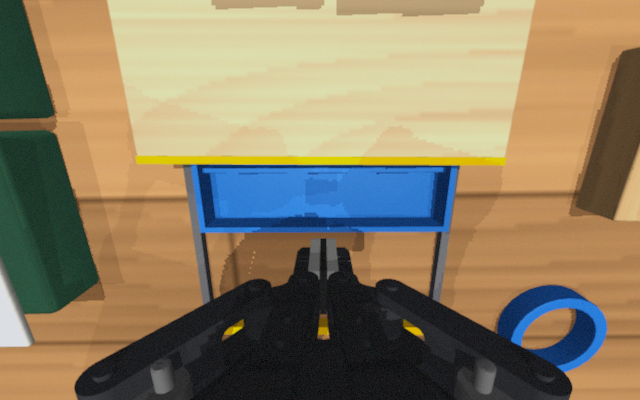

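The wrist view confirms the lip at pixel (320,228). The open front compartment spans rows 168–228, and the closed fingers are clear. I'll go down into it.

Request:
step_arm --series '[0.001, -0.002, 0.05, 0.0, 0.001, -0.002, 0.08, 0.0, 0.001, -0.002, 0.1, 0.0, 0.001, -0.002, 0.105, 0.0, 0.001, -0.002, 0.105, 0.0]'

```text
time: 4.1
tool_pos: [0.6033, -0.1624, 0.0151]
tcp_rot: [3.141, -0.023, 0.001]
wrist_force: [0.2, -0.1, 0.5]
width: -0.004
grip_force: 0.0
```

Request:
step_arm --series '[-0.008, 0, 0, 0, -0.016, 0, 0, 0, -0.026, 0, 0, 0, -0.036, 0, 0, 0, -0.046, 0, 0, 0, -0.056, 0, 0, 0, -0.066, 0, 0, 0, -0.076, 0, 0, 0]'

```text
time: 5.1
tool_pos: [0.5285, -0.1615, 0.016]
tcp_rot: [3.14, -0.023, 0.008]
wrist_force: [5.7, 0.5, 0.7]
width: -0.001
grip_force: 2.7
```

Request:
step_arm --series '[-0.01, 0, 0, 0, -0.02, 0, 0, 0, -0.03, 0, 0, 0, -0.036, 0, 0, 0, -0.04, 0, 0, 0, -0.044, 0, 0, 0]'

```text
time: 5.85
tool_pos: [0.4847, -0.161, 0.016]
tcp_rot: [3.14, -0.023, 0.008]
wrist_force: [5.7, 0.8, 1.0]
width: 0.001
grip_force: 2.8
```

Request:
step_arm --series '[-0.003, 0, 0, 0, -0.006, 0, 0, 0]'

```text
time: 6.1
tool_pos: [0.4789, -0.1609, 0.016]
tcp_rot: [3.14, -0.023, 0.008]
wrist_force: [5.6, 0.6, 0.4]
width: 0.005
grip_force: 2.8
```

Request:
step_arm --series '[-0.002, 0, 0, 0, -0.004, 0, 0, 0]'

```text
time: 6.35
tool_pos: [0.4749, -0.1609, 0.016]
tcp_rot: [3.14, -0.023, 0.008]
wrist_force: [4.8, 0.1, 1.7]
width: -0.001
grip_force: 2.8
```

Request:
step_arm --series '[-0.0015, 0, 0, 0, -0.003, 0, 0, 0]'

```text
time: 6.6
tool_pos: [0.4731, -0.1609, 0.0161]
tcp_rot: [3.14, -0.023, 0.013]
wrist_force: [12.3, 0.9, -5.1]
width: -0.002
grip_force: 5.7
```

Request:
step_arm --series '[-0.0015, 0, 0, 0, -0.0025, 0, 0, 0]'

```text
time: 6.85
tool_pos: [0.4731, -0.161, 0.0162]
tcp_rot: [3.139, -0.025, 0.021]
wrist_force: [18.5, 1.9, -12.6]
width: -0.003
grip_force: 8.9
```

Request:
step_arm --series '[0.006, 0, 0, 0, 0.02, 0, 0, 0, 0.02, 0, -0.06, 0, 0.06, 0, -0.12, 0, 0.1, -0.04, -0.18, 0, 0.11, -0.08, -0.23, 0, 0.11, -0.08, -0.23, 0, 0.11, -0.08, -0.23, 0]' --gripper 0.6

```text
time: 7.85
tool_pos: [0.58, -0.0809, 0.2468]
tcp_rot: [3.141, -0.019, 0.006]
wrist_force: [0.5, -0.1, -0.1]
width: 0.601
grip_force: 0.0
```

```bash
cat > d.py <<'E'
from h import *
st=monitor.read_state(); p=viewer.read_camera("wrist"); save(p,"w2.png"); print(st["tool_pos"],st["tcp_rot"])
t=viewer.read_camera("top")
for nm,q,s in (("wrist",p,st),("top",t,None)):
  for n,z in {"lip":.03,"riser":0,"stop":.014,"tray":0,"nut0":.005,"nut3":.005,"pan_zero":.085,"scale":0,"pointer_tip":.06,"sector_mid":.06}.items():
    for r in viewer.spot_point(q,n)[:6]:
        if r["score"]>.3: print(nm,n,round(r["score"],2),np.round(r["point"],1),at(q,r["point"],z,s).round(4))
E
python3 d.py
```

```text
[ 0.58001842 -0.08085114  0.24675506] [ 3.1407052  -0.01871499  0.00573982]
wrist lip 0.72 [380.1 255.4] [ 0.4626 -0.1633  0.03  ]
wrist riser 0.58 [386.3  95.6] [ 0.6807 -0.167   0.    ]
wrist riser 0.56 [138.9  94.1] [0.6864 0.1589 0.    ]
wrist tray 0.66 [377.9 192.3] [ 0.5488 -0.1619  0.    ]
wrist nut0 0.88 [422.2 197.6] [ 0.5414 -0.2253  0.005 ]
wrist nut0 0.83 [384.9 155.7] [ 0.6024 -0.1682  0.005 ]
wrist nut0 0.78 [429.4 152.9] [ 0.6055 -0.2294  0.005 ]
wrist nut0 0.76 [374.9 193.2] [ 0.5488 -0.1566  0.005 ]
wrist nut0 0.65 [334.9 193.8] [ 0.5486 -0.0991  0.005 ]
wrist nut0 0.65 [342.2 150.1] [ 0.6108 -0.1091  0.005 ]
wrist nut3 0.88 [422.2 197.6] [ 0.5414 -0.2253  0.005 ]
wrist nut3 0.83 [384.9 155.7] [ 0.6024 -0.1682  0.005 ]
wrist nut3 0.78 [429.4 152.9] [ 0.6055 -0.2294  0.005 ]
wrist nut3 0.76 [374.9 193.2] [ 0.5488 -0.1566  0.005 ]
wrist nut3 0.65 [334.9 193.8] [ 0.5486 -0.0991  0.005 ]
wrist nut3 0.65 [342.2 150.1] [ 0.6108 -0.1091  0.005 ]
wrist pan_zero 0.63 [110.7 184.7] [0.5842 0.1575 0.085 ]
wrist scale 0.9 [140.3  92.9] [0.6879 0.1568 0.    ]
wrist pointer_tip 0.
[... 265 characters left out ...]
ut0 0.58 [348.5 231.7] [ 0.5454 -0.0975  0.005 ]
top nut0 0.51 [368. 215.] [ 0.5988 -0.163   0.005 ]
top nut0 0.47 [389.  209.5] [ 0.6153 -0.2323  0.005 ]
top nut0 0.41 [386.8 234.9] [ 0.5319 -0.2211  0.005 ]
top nut0 0.37 [353.1 214.6] [ 0.6013 -0.1144  0.005 ]
top nut3 0.58 [348.5 231.7] [ 0.5454 -0.0975  0.005 ]
top nut3 0.51 [368. 215.] [ 0.5988 -0.163   0.005 ]
top nut3 0.47 [389.  209.5] [ 0.6153 -0.2323  0.005 ]
top nut3 0.41 [386.8 234.9] [ 0.5319 -0.2211  0.005 ]
top nut3 0.37 [353.1 214.6] [ 0.6013 -0.1144  0.005 ]
top pan_zero 0.87 [266.8 217.2] [0.5863 0.1587 0.085 ]
top pointer_tip 0.46 [246.8 169.9] [0.7464 0.2255 0.06  ]
top sector_mid 0.51 [262.4 151.3] [0.8073 0.175  0.06  ]
```

View pics/w2.png

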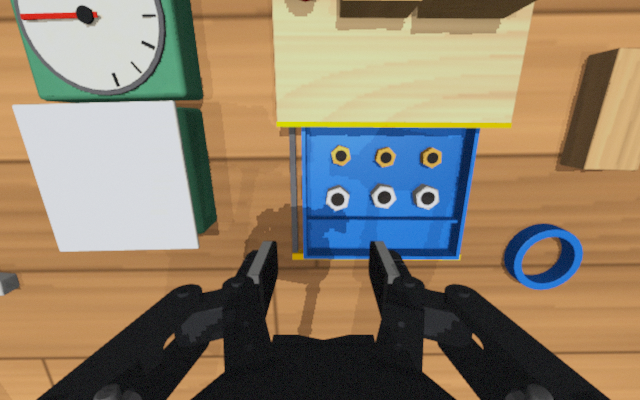

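The tray is home, with its lip at pixel (380,255) hard against the bar. The large nuts are at about (338,198), (384,197) and (428,197), and the small brass ones at (341,156), (386,157) and (432,158). I'll move closer to fit their poses.

Request:
step_arm --series '[-0.025, 0.081, 0.1, 0.01, -0.025, 0.081, 0.1, 0.01, -0.025, 0.081, 0.1, 0.01, -0.025, 0.081, 0.1, 0.01, -0.025, 0.081, 0.1, 0.01]' --gripper 0.5

```text
time: 9.57
tool_pos: [0.5542, -0.1621, 0.1466]
tcp_rot: [3.141, -0.037, 0.006]
wrist_force: [0.1, 0.2, 0.3]
width: 0.498
grip_force: 0.0
```

```bash
cat >> h.py <<'E'
from scipy.optimize import minimize
def nuts(p,st,tray=(.552,-.161)):
    "fit hexagon prisms to the non-blue blobs in the tray; returns list of (kind,x,y,yaw,iou)"
    S=6; img=p["image"]; h=cv2.cvtColor(img,cv2.COLOR_RGB2HSV)
    nb=(~cv2.inRange(h,np.array((98,110,20)),np.array((125,255,255)))).astype(np.uint8)
    roi=np.zeros_like(nb); c=[proj(p,(tray[0]+a,tray[1]+b,.005),st) for a,b in ((-.036,-.1),(-.036,.1),(.082,.1),(.082,-.1))]
    cv2.fillPoly(roi,[np.int32(c)],1); nb&=roi
    cs,_=cv2.findContours(nb,cv2.RETR_EXTERNAL,cv2.CHAIN_APPROX_NONE); out=[]
    sc=lambda X:(proj(p,X,st)+.5)*S
    for k in cs:
        if cv2.contourArea(k)<150: continue
        u,v,w,g=cv2.boundingRect(k); u-=3;v-=3;w+=6;g+=6
        m=np.zeros_like(nb); cv2.drawContours(m,[k],-1,1,-1)
        M=cv2.resize(m[v:v+g,u:u+w].astype(np.float32),None,fx=S,fy=S,interpolation=cv2.INTER_LINEAR)>.5
        cen=np.array([u+w/2,v+g/2]); best=None
        for kind,af,t in (("L",.03,.018),("S",.024,.013)):
            x0=at(p,cen,.005+t/2,st)
            def hull(q):
                a=q[2]+np.pi/6+np.arange(6)*np.pi/3; r=af/np.sqrt(3)
                P=[sc((q[0]+r*np.cos(b),q[1]+r*np.sin(b),z))-np.array([u,v])*S for b in a for z in (.005,.005+t)]
                return cv2.convexHull(np.float32(P))
            def f(q):
                A=np.zeros(M.shape,np.uint8); cv2.fillPoly(A,[np.int32(np.round(hull(q)*16))],1,shift=4); A=A>0; return -(A&M).sum()/(A|M).sum()
            for y in np.radians((-20,0,20)):
                r=minimize(f,[x0[0],x0[1],y],method="Nelder-Mead",options=dict(initial_simplex=[[x0[0],x0[1],y],[x0[0]+.003,x0[1],y],[x0[0],x0[1]+.003,y],[x0[0],x0[1],y+.2]],maxiter=120))
                if best is None or r.fun<best[-1]: best=(kind,*r.x,r.fun)
        y=(best[3]+np.pi/6)%(np.pi/3)-np.pi/6; out.append((best[0],round(best[1],4),round(best[2],4),round(y,3),round(-best[4],3)))
    return out
E
cat > e.py <<'E'
from h import *
st=monitor.read_state(); p=viewer.read_camera("wrist"); save(p,"w3.png"); print(st["tool_pos"],st["tcp_rot"])
for n in nuts(p,st): print(n, shift((n[1],n[2],.1),n[3],st))
E
time python3 e.py
```

```text
[ 0.55415357 -0.16206011  0.14664978] [ 3.14053651 -0.03686859  0.00579403]
('L', np.float64(0.5458), np.float64(-0.1011), np.float64(0.358), np.float64(0.973)) [-0.01   -0.0608  0.0466 -0.3815]
('L', np.float64(0.5459), np.float64(-0.2259), np.float64(-0.321), np.float64(0.975)) [-0.0069  0.064   0.0467  0.2975]
('L', np.float64(0.5478), np.float64(-0.1656), np.float64(-0.171), np.float64(0.973)) [-0.0064  0.0037  0.0466  0.1475]
('S', np.float64(0.6008), np.float64(-0.2289), np.float64(-0.457), np.float64(0.951)) [0.048  0.0657 0.0469 0.4335]
('S', np.float64(0.602), np.float64(-0.1659), np.float64(0.256), np.float64(0.932)) [ 0.0478  0.0027  0.0468 -0.2795]
('S', np.float64(0.6051), np.float64(-0.1057), np.float64(-0.291), np.float64(0.959)) [ 0.0494 -0.0576  0.0468  0.2675]
real	0m1.693s
user	0m1.859s
sys	0m0.064s
```

View pics/w3.png

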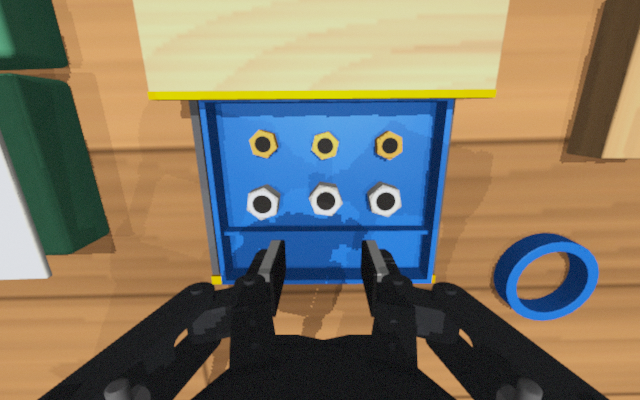

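Request:
step_arm --series '[-0.01, -0.061, 0.04, 0.143, -0.01, -0.061, 0.07, 0.143, -0.01, -0.061, 0.11, 0.143, -0.01, -0.061, 0.13, 0.143, -0.01, -0.061, 0.138, 0.143, -0.01, -0.061, 0.138, 0.143]'

```text
time: 10.38
tool_pos: [0.5446, -0.1008, 0.0072]
tcp_rot: [3.131, -0.261, 0.002]
wrist_force: [0.3, -0.2, 0.1]
width: 0.504
grip_force: 0.0
```

Request:
step_arm --series '[0, 0, 0, 0, 0, 0, 0, 0, 0, 0, 0, 0, 0, 0, 0, 0, 0, 0, 0, 0]' --gripper 0 --newtons 40

```text
time: 11.0
tool_pos: [0.5454, -0.1014, 0.0082]
tcp_rot: [3.13, -0.263, 0.005]
wrist_force: [-0.7, 1.2, 6.7]
width: 0.34
grip_force: 40.4
```

Request:
step_arm --series '[0, 0, -0.02, 0, 0, 0, -0.06, 0, 0, 0, -0.12, 0, 0.037, -0.228, -0.142, -0.168, 0.037, -0.228, -0.142, -0.168, 0.037, -0.228, -0.142, -0.168, 0.037, -0.228, -0.142, -0.168, 0.037, -0.228, -0.142, -0.168]'

```text
time: 12.0
tool_pos: [0.619, 0.1206, 0.1488]
tcp_rot: [-3.141, -0.007, -0.002]
wrist_force: [0.2, -0.2, -0.3]
width: 0.341
grip_force: 39.8
```

```bash
cat > f.py <<'E'
from h import *
st=monitor.read_state(); print(st["tool_pos"],st["wrist_force"],st["width"]); t=viewer.read_camera("top"); c=viewer.read_camera("scene")
for q in (t,c):
  for n,z in {"pan_zero":.085,"pointer_tip":.06,"sector_mid":.06}.items():
    for r in viewer.spot_point(q,n)[:1]: print(n,round(r["score"],2),np.round(r["point"],1),at(q,r["point"],z).round(4))
  for n,Q in dial(q).items():
     if len(Q)>3: print(n,len(Q),Q.mean(0).round(4),Q[:,1].min().round(4),Q[:,1].max().round(4))
print(shift((.62,.117,.0885),0,st))
E
python3 f.py
```

```text
[0.6189531  0.12060506 0.14884291] [ 0.17986089 -0.20891811 -0.33726555] 0.34084581995185914
pan_zero 0.57 [268.3 214. ] [0.5963 0.154  0.085 ]
sector_mid 0.56 [262.9 151.6] [0.8062 0.1734 0.06  ]
pan_zero 0.97 [374.1 217.5] [0.5831 0.1549 0.085 ]
pointer_tip 0.52 [384.3 291.5] [0.7532 0.2233 0.06  ]
sector_mid 0.54 [358.4 269.1] [0.7186 0.1541 0.06  ]
red 53 [0.7541 0.1944] 0.1482 0.225
green 112 [0.8104 0.1692] 0.1595 0.1828
[0.001  0.0037 0.0603 0.0047]
```

Request:
step_arm --series '[0, 0, 0.035, 0, 0, 0, 0.05, 0, 0, 0, 0.057, 0, 0, 0, 0.06, 0, 0, 0, 0.061, 0, 0, 0, 0.061, 0]'

```text
time: 13.15
tool_pos: [0.6188, 0.1177, 0.0883]
tcp_rot: [-3.141, -0.001, -0.002]
wrist_force: [0.7, 0.1, -0.3]
width: 0.341
grip_force: 39.8
```

Request:
step_arm --series '[0, 0, 0, 0, 0, 0, 0, 0, 0, 0, -0.01, 0, 0, 0, -0.04, 0, -0.04, 0, -0.09, 0, -0.1, 0, -0.12, 0, -0.1, 0, -0.12, 0]' --gripper 0.5

```text
time: 14.02
tool_pos: [0.5173, 0.1178, 0.2112]
tcp_rot: [-3.141, -0.002, -0.008]
wrist_force: [-0.8, -0.2, -1.2]
width: 0.499
grip_force: 0.0
```

```bash
cat > g.py <<'E'
from h import *
import sys
st=monitor.read_state(); p=viewer.read_camera("wrist"); save(p,sys.argv[1]+".png"); print(st["tool_pos"],st["tcp_rot"])
for q,s in ((p,st),(viewer.read_camera("scene"),None)):
  C=np.array([.7605,.1575]) 
  h=cv2.cvtColor(q["image"],cv2.COLOR_RGB2HSV); I=lambda lo,hi:cv2.inRange(h,np.array(lo),np.array(hi))
  ang={}
  for n,k,rl,rh in (("red",I((0,150,80),(6,255,255))|I((174,150,80),(180,255,255)),.025,.07),("green",I((48,180,130),(72,255,255)),.04,.07)):
    v,u=np.nonzero(k); P=np.array([at(q,a,.06,s)[:2] for a in zip(u,v)]).reshape(-1,2)-C; r=np.hypot(*P.T); P=P[(r>rl)&(r<rh)]
    if len(P)>3:
      a=np.arctan2(P[:,0],P[:,1])%(2*np.pi); ang[n]=(len(P),np.median(a).round(3),a.min().round(3),a.max().round(3),np.hypot(*P.T).mean().round(4))
  print(ang,"grams",{n:(a[1]/.009).round(1) for n,a in ang.items()})
  for n in ("pointer_tip","sector_mid","pan_zero"):
    for r in viewer.spot_point(q,n)[:1]: print(n,round(r["score"],2),at(q,r["point"],.06 if n!="pan_zero" else .085,s).round(4))
E
python3 g.py w4
```

```text
[0.5172849  0.11784785 0.21122528] [-3.14053867e+00 -2.41589319e-03 -8.01588641e-03]
{} grams {}
pointer_tip 0.31 [ 0.5566 -0.1186  0.06  ]
pan_zero 0.87 [0.5857 0.1531 0.085 ]
{'red': (36, np.float64(0.605), np.float64(0.432), np.float64(0.671), np.float64(0.0446)), 'green': (102, np.float64(1.34), np.float64(1.141), np.float64(1.528), np.float64(0.0534))} grams {'red': np.float64(67.2), 'green': np.float64(148.9)}
pointer_tip 0.4 [0.7967 0.2091 0.06  ]
sector_mid 0.69 [0.8102 0.1666 0.06  ]
pan_zero 0.93 [0.581  0.1547 0.085 ]
```

View pics/w4.png

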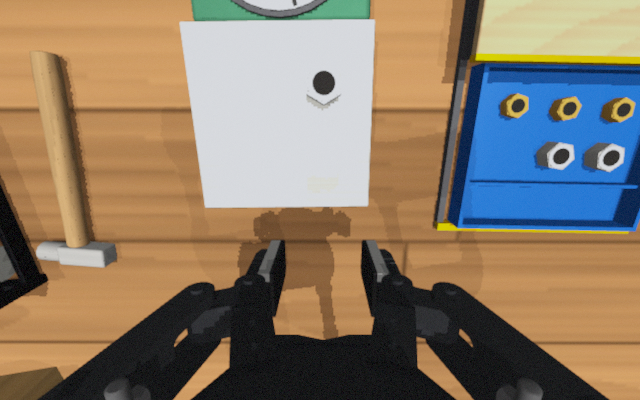

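The nut lies flat on the pan at (323,83). I'll calibrate the dial centre in the scene view and read the settled pointer.

```bash
cat > k.py <<'E'
from h import *
def read():
  q=viewer.read_camera("scene"); h=cv2.cvtColor(q["image"],cv2.COLOR_RGB2HSV); I=lambda lo,hi:cv2.inRange(h,np.array(lo),np.array(hi))
  w=I((0,0,110),(180,70,255)); roi=np.zeros_like(w); c=proj(q,(.757,.158,.06)); cv2.circle(roi,tuple(int(x) for x in c),44,255,-1)
  pw=np.array([at(q,a,.06)[:2] for a in zip(*np.nonzero(w&roi)[::-1])]); pw=pw[np.hypot(*(pw-[.757,.158]).T)<.078]
  C,rad=cv2.minEnclosingCircle(cv2.convexHull(np.float32(pw))); C=np.array(C); g={}
  for n,k,rl,rh in (("red",I((0,150,80),(6,255,255))|I((174,150,80),(180,255,255)),.025,.07),("green",I((48,180,130),(72,255,255)),.035,.072)):
    P=np.array([at(q,a,.06)[:2] for a in zip(*np.nonzero(k)[::-1])])-C; r=np.hypot(*P.T); P=P[(r>rl)&(r<rh)]; a=np.arctan2(P[:,0],P[:,1])
    if n=="red": a=np.where(a<-.6,a+2*np.pi,a)
    g[n]=(np.median(a).round(3),a.min().round(3),a.max().round(3),np.hypot(*P.T).max().round(4)) if len(P) else None
  print("C",C,rad,g); return q,C
if __name__=="__main__": read()
E
python3 k.py
```

```text
C [0.75625938 0.15915222] 0.07180154323577881 {'red': (np.float64(0.702), np.float64(0.602), np.float64(0.767), np.float64(0.0642)), 'green': (np.float64(1.384), np.float64(1.209), np.float64(1.563), np.float64(0.0684))}
```

Request:
step_arm --series '[0.03, 0.06, 0, 0, 0.03, 0.12, 0, -0.1, 0.03, 0.18, 0.02, -0.25, 0.03, 0.24, 0.06, -0.35, 0.031, 0.283, 0.1, -0.35, 0.031, 0.283, 0.12, -0.35, 0.031, 0.283, 0.13, -0.35]'

```text
time: 15.35
tool_pos: [0.5478, -0.166, 0.0746]
tcp_rot: [-3.092, -0.545, 0.006]
wrist_force: [-0.0, 0.8, 0.5]
width: 0.498
grip_force: 0.0
```

```bash
cat > e2.py <<'E'
from h import *
st=monitor.read_state(); p=viewer.read_camera("wrist"); print(st["tool_pos"],st["tcp_rot"])
for n in nuts(p,st):
    for k in (.5236,-.5236):
        if abs(n[3]+k)<.7: print(n,"head",round(n[3]+k,3), shift((n[1],n[2],.0105),n[3]+k,st))
E
python3 e2.py; python3 k.py
```

```text
[ 0.54779477 -0.1659757   0.07462866] [-3.09156563 -0.54472505  0.0064267 ]
('L', np.float64(0.5458), np.float64(-0.2258), np.float64(-0.305), np.float64(0.778)) head 0.219 [-0.0221  0.0557  0.064   0.1302]
('L', np.float64(0.5479), np.float64(-0.1657), np.float64(-0.172), np.float64(0.979)) head 0.352 [ 0.0004 -0.      0.0641 -0.0028]
('L', np.float64(0.5479), np.float64(-0.1657), np.float64(-0.172), np.float64(0.979)) head -0.696 [ 4.0000e-04 -0.0000e+00  6.4100e-02  1.0444e+00]
('S', np.float64(0.6008), np.float64(-0.2288), np.float64(-0.468), np.float64(0.972)) head 0.056 [0.0286 0.0774 0.0638 0.2932]
('S', np.float64(0.6021), np.float64(-0.1664), np.float64(0.251), np.float64(0.959)) head -0.273 [0.0511 0.0192 0.0639 0.6214]
('S', np.float64(0.605), np.float64(-0.1058), np.float64(-0.3), np.float64(0.968)) head 0.224 [ 0.0746 -0.0368  0.064   0.1252]
C [0.75617188 0.15912732] 0.07188841700553894 {'red': (np.float64(0.702), np.float64(0.604), np.float64(0.756), np.float64(0.0643)), 'green': (np.float64(1.384), np.float64(1.209), np.float64(1.563), np.float64(0.0685))}
```

Request:
step_arm --series '[0, 0, 0.04, 0, 0, 0, 0.058, 0, 0, 0, 0.064, 0, 0, 0, 0.064, 0]'

```text
time: 15.95
tool_pos: [0.5499, -0.1653, 0.014]
tcp_rot: [3.093, 0.549, 0.001]
wrist_force: [-0.2, -0.0, -0.3]
width: 0.501
grip_force: 0.0
```

Request:
step_arm --series '[0, 0, 0, 0, 0, 0, 0, 0, 0, 0, 0, 0, 0, 0, 0, 0]' --gripper 0

```text
time: 16.45
tool_pos: [0.5507, -0.1659, 0.015]
tcp_rot: [3.092, 0.548, 0.004]
wrist_force: [-0.7, 2.0, 6.5]
width: 0.336
grip_force: 40.2
```

Request:
step_arm --series '[0, 0, -0.02, 0, 0, 0, -0.07, 0, 0, 0, -0.13, 0, 0.19, -0.317, -0.14, 0.35, 0.19, -0.317, -0.14, 0.35, 0.19, -0.317, -0.14, 0.35, 0.19, -0.317, -0.14, 0.35, 0.19, -0.317, -0.14, 0.35]'

```text
time: 17.45
tool_pos: [0.6069, 0.1364, 0.1529]
tcp_rot: [3.141, 0.001, 0.001]
wrist_force: [0.8, -0.6, -1.3]
width: 0.332
grip_force: 39.7
```

Request:
step_arm --series '[0, 0, 0, 0, 0, 0, 0, 0, 0, 0, 0, 0]'

```text
time: 17.82
tool_pos: [0.6065, 0.1332, 0.1518]
tcp_rot: [3.141, -0.001, -0.001]
wrist_force: [-0.0, 0.0, -1.1]
width: 0.333
grip_force: 39.8
```

```bash
python3 -c "
from h import *
print(monitor.read_state()['wrist_force'],shift((.62,.197,.0915),0))"
```

```text
[-0.01552236  0.03168877 -1.09621973] [ 0.0134 -0.0639  0.0603 -0.0007]
```

Request:
step_arm --series '[0.013, -0.04, 0, 0, 0.013, -0.064, 0.01, 0, 0.013, -0.064, 0.04, 0, 0.013, -0.064, 0.054, 0, 0.013, -0.064, 0.059, 0, 0.013, -0.064, 0.0605, 0, 0.013, -0.064, 0.0605, 0]'

```text
time: 18.7
tool_pos: [0.6206, 0.1986, 0.0922]
tcp_rot: [-3.141, -0.001, -0.002]
wrist_force: [0.4, 0.3, -1.2]
width: 0.336
grip_force: 39.9
```

Request:
step_arm --series '[0, 0, 0, 0, 0, 0, 0, 0, 0, 0, -0.01, 0, 0, 0, -0.04, 0, -0.04, 0, -0.09, 0, -0.1, 0, -0.12, 0, -0.1, 0, -0.12, 0, -0.1, 0, -0.12, 0]' --gripper 0.5

```text
time: 19.7
tool_pos: [0.5203, 0.1988, 0.2123]
tcp_rot: [-3.141, -0.002, -0.004]
wrist_force: [0.8, 0.1, -0.2]
width: 0.501
grip_force: 0.0
```

```bash
python3 -c "
from k import *
print(monitor.read_state()['tool_pos']);q,C=read();save(q,'s2.png');i=cv2.imread('pics/s2.png');cv2.imwrite('pics/s2c.png',cv2.resize(i[170:350,270:470],None,fx=3,fy=3,interpolation=cv2.INTER_CUBIC))"
```

```text
[0.52028392 0.19878476 0.2122716 ]
C [0.75625938 0.15915222] 0.07180154323577881 {'red': (np.float64(1.428), np.float64(1.375), np.float64(1.482), np.float64(0.0622)), 'green': (np.float64(1.343), np.float64(1.209), np.float64(1.563), np.float64(0.0684))}
```

View pics/s2c.png

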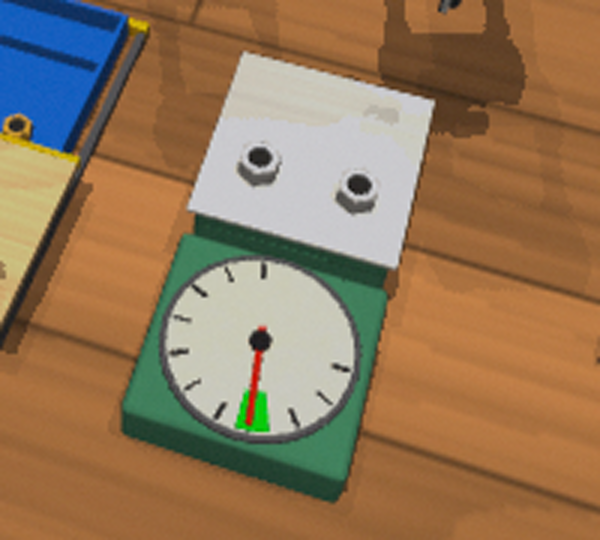

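The pointer is at crop (252,390), inside the green sector, and both large nuts lie flat on the pan. I'll move the arm clear, let it settle, and re-read before handing in.

Request:
step_arm --series '[0, 0, 0, 0, 0, 0, 0, 0, 0, 0, 0, 0, 0, 0, 0, 0, 0, 0, 0, 0, 0, 0, 0, 0, 0, 0, 0, 0, 0, 0, 0, 0]'

```text
time: 20.75
tool_pos: [0.5199, 0.1986, 0.2113]
tcp_rot: [-3.142, -0.001, -0.0]
wrist_force: [-0.6, 1.0, -0.6]
width: 0.5
grip_force: 0.0
```

```bash
python3 -c "
from k import *
read(); st=monitor.read_state(); p=viewer.read_camera('wrist')
for q,s in ((p,st),(viewer.read_camera('top'),None)):
  for r in viewer.spot_point(q,'lip')[:1]: print(r['score'],at(q,r['point'],.03,s))
"
```

```text
C [0.75637233 0.15924804] 0.07199607789516449 {'red': (np.float64(1.43), np.float64(1.377), np.float64(1.485), np.float64(0.0621)), 'green': (np.float64(1.343), np.float64(1.21), np.float64(1.565), np.float64(0.0683))}
0.92 [ 0.46447513 -0.16124029  0.03      ]
0.71 [ 0.46566531 -0.16170792  0.03      ]
```

The pointer is settled inside the sector. As a check I'll touch the tray's lip again, since the grasps could have nudged it off the stop.

Request:
step_arm --series '[-0.032, 0.06, 0, 0, -0.032, 0.12, 0, 0, -0.032, 0.18, 0, 0, -0.032, 0.24, 0.02, 0, -0.032, 0.3, 0.06, 0.01, -0.032, 0.36, 0.09, 0.015, -0.032, 0.36, 0.12, 0.015, -0.032, 0.36, 0.14, 0.015]' --gripper 0 --newtons 20

```text
time: 22.0
tool_pos: [0.4868, -0.1627, 0.0692]
tcp_rot: [-3.141, 0.027, 0.004]
wrist_force: [-0.5, -0.3, -0.5]
width: -0.001
grip_force: 0.0
```

```bash
python3 -c "
from h import *
print(shift((.487,-.161,.016),-.015), monitor.read_state()['width'])"
```

```text
[ 0.0003 -0.0017  0.0532 -0.002 ] -0.0010269207449263194
```

Request:
step_arm --series '[0, -0.001, 0.03, 0, 0, -0.001, 0.048, 0, 0, -0.001, 0.054, 0, 0, -0.001, 0.054, 0, -0.004, -0.001, 0.054, 0, -0.008, -0.001, 0.054, 0, -0.01, -0.001, 0.054, 0, -0.011, -0.001, 0.054, 0]'

```text
time: 23.0
tool_pos: [0.4771, -0.1604, 0.0175]
tcp_rot: [3.141, -0.023, 0.001]
wrist_force: [-0.6, 0.1, 0.3]
width: 0.001
grip_force: 0.0
```

Request:
step_arm --series '[-0.0015, 0, 0, 0, -0.003, 0, 0, 0]'

```text
time: 23.25
tool_pos: [0.4741, -0.1603, 0.0172]
tcp_rot: [3.142, -0.022, 0.0]
wrist_force: [-0.8, 0.1, -0.4]
width: 0.003
grip_force: 0.0
```

Request:
step_arm --series '[-0.001, 0, 0, 0, -0.002, 0, 0, 0, -0.003, 0, 0, 0, -0.003, 0, 0, 0]'

```text
time: 23.75
tool_pos: [0.4732, -0.1604, 0.0176]
tcp_rot: [3.141, -0.023, 0.006]
wrist_force: [5.8, 1.1, -4.6]
width: -0.006
grip_force: 3.0
```

The contact is at 0.4732 m, the same as at home, so the tray never moved. I'll retract and hand in.

Request:
step_arm --series '[0.008, 0, 0, 0, 0.016, 0, 0, 0, 0.016, 0, -0.05, 0, 0.016, 0, -0.11, 0, 0.016, 0, -0.17, 0, 0.016, 0, -0.2, 0, 0.016, 0, -0.2, 0, 0.016, 0, -0.2, 0]'

```text
time: 24.75
tool_pos: [0.4865, -0.1602, 0.216]
tcp_rot: [-3.141, 0.022, 0.003]
wrist_force: [-0.6, -0.6, 0.0]
width: 0.001
grip_force: 0.0
```

```bash
python3 -c "
from k import *
read(); st=monitor.read_state(); print(st['tool_pos']); p=viewer.read_camera('wrist')
for r in viewer.spot_point(p,'lip')[:1]: print(r['score'],at(p,r['point'],.03,st))
print(job.finish_job())"
```

```text
C [0.75625938 0.15915222] 0.07180154323577881 {'red': (np.float64(1.431), np.float64(1.375), np.float64(1.482), np.float64(0.0622)), 'green': (np.float64(1.344), np.float64(1.213), np.float64(1.563), np.float64(0.0684))}
[ 0.48595418 -0.15997865  0.21516453]
0.95 [ 0.4664945  -0.16344768  0.03      ]
the job is handed in; nothing more can be done
None
```

I pulled the tray home against the stop and set two large nuts flat on the pan. The red pointer rests inside the green sector, the other four nuts are still in the tray, and I handed the job in at about 25 s.

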